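# Turn a keyed trimming bat onto its drive pin and press it home

### The job

The round plywood bat is sitting too high on its wheel head because the notch in its rim is not over the drive pin. With the fingertips, push the bat round by its rubber lugs until the notch stands over the pin, then press down on the metal hub in its middle until the bat is fully home on the head, and move clear. Only push and press: do not take a lug or the hub between the fingers or lift the bat, and leave the mug, the glaze jar and the short kiln post where they are.

Things in the scene. Friction and masses are not known exactly. Their poses are not given: they have to be found in the camera images.
- wheel_head: grey cast wheel head, fixed to the worktop: round, flat top 168 mm in diameter and 50 mm above the worktop (foot 176 mm). Origin at the centre of its underside, z up; its x axis points to the drive pin. An ear 26 mm wide, with a bolt head, carries the pin and reaches 117 mm from the axis: it shows 25 mm beyond the bat's rim and tells from above where the pin is
- pin (a point): top of the steel drive pin: upright, round, 12 mm in diameter, domed top, 12 mm high on the head's top, 79 mm from the axis (this point is 62 mm above the worktop, 2 mm below the bat's underside at the start). An unaligned bat meets it with its underside and tips or stops
- hub_top (a point): centre of the flat top of the bat's round metal hub, on the axis: press here, straight down. The hub is 44 mm in diameter and stands 18 mm above the bat's top face; below, its blind bore sits on a spigot of the head with 0.8 mm of play all round. The point is 96 mm above the worktop at the start, 82 mm when the bat is home
- notch (a point): the notch in the rim of the bat, a plywood disc 184 mm in diameter and 14 mm thick, its top face 78 mm above the worktop at the start. The notch is 18 mm wide, straight-sided, open outward, cut right through, from 67 mm to 92 mm from the axis; the point is in its middle, 79 mm from the axis, level with the bat's top face
- lug_a (a point): a black round rubber lug standing on the bat, 16 mm in diameter, 28 mm high above the bat's top face (22 mm washer, 2 mm high, round its foot), its axis 60 mm from the bat's axis, 60 degrees round from the notch counted counter-clockwise from above; the point is on the lug's axis, 19 mm above the bat's top face. A lug is fixed to the bat: pushed sideways it turns the bat
- lug_b (a point): a black round rubber lug standing on the bat, 16 mm in diameter, 28 mm high above the bat's top face (22 mm washer, 2 mm high, round its foot), its axis 60 mm from the bat's axis, 180 degrees round from the notch counted counter-clockwise from above; the point is on the lug's axis, 19 mm above the bat's top face. A lug is fixed to the bat: pushed sideways it turns the bat
- lug_c (a point): a black round rubber lug standing on the bat, 16 mm in diameter, 28 mm high above the bat's top face (22 mm washer, 2 mm high, round its foot), its axis 60 mm from the bat's axis, 300 degrees round from the notch counted counter-clockwise from above; the point is on the lug's axis, 19 mm above the bat's top face. A lug is fixed to the bat: pushed sideways it turns the bat
- bat: the bat, a loose plywood disc 184 mm in diameter and 14 mm thick, 0.25 to 0.5 kg. Origin at the centre of its underside, z up, x axis toward its notch. At the start the underside is 64 mm above the worktop (14 mm above the head's top) and the notch 70 to 180 degrees away from the pin. It turns either way without stops under about 2 N at a lug and stays where it is left
- carrier (a joint): how far the round metal carrier under the bat (128 mm flange with the spigot) has gone down into the head, m: 0 at the start, about 0.014 when the bat is home. It is stiff: with the bat on it it goes down under about 3 to 7 N pressed on the hub, and stays where it is left
- mug: bystander: pale bisque mug, 70 mm in diameter, 90 mm high, with a handle; origin at the centre of its underside
- glaze_jar: bystander: glaze jar with a screw lid, 67 mm in diameter, 83 mm high; origin at the centre of its underside
- short_post: bystander: short three-sided kiln post standing upright, 38x42x50 mm; origin at the centre of its underside
Not all that is in view belongs to the job. Of the things shaped like the bat, the plywood one is meant.

How it is judged:
By the outcome, as a careful person would: the job done as asked, in the order asked, and still so for the second after the job is handed in, with the robot touching nothing.
It also fails if it takes over 42 s, if anything falls off the work surface, if the arm or the gripper's body presses on something with over 40 N, if the wrist force passes 120 N, or if a joint passes its speed limit or range.

### The arm

A 7-joint arm with a two-finger parallel gripper is mounted at the origin on a cart in front of the work surface, level with it; the furniture and walls round the work are solid. World frame = base frame: x ahead of the robot, y to its left, z up, the work surface at z = 0. Lengths are in m, angles in rad, forces in N, time in s.
With the tool pointing down it reaches from about 0.4 to 0.875 m from the base axis. Payload 19.3 kg.
Tool frame: the origin (TCP) lies midway between the tips of the shut fingers; the grasp point (between the pads) lies 19 mm behind it; z points along the fingers, y is the line along which they close (so a half turn about z gives the same grasp; the last joint's range is limited). The gripper opens to 85 mm and grips with 20 to 120 N. Pads are 22 mm wide; open, the fingers measure 114 mm over their backs; the gripper's body (76 mm by 85 mm) begins 54 mm behind the grasp point. The pads swing forward as they close: fully open they stand 13 mm farther back than shut.
Start: joints at [1.041, 0.521, -0.036, 1.599, 0.021, 1.021, -0.113], TCP at [0.277, -0.56, 0.231] pointing down, gripper open.
Joint ranges: [-2.91, 2.91], [-0.3, 2.13], [-1.5, 1.42], [0.17, 2.43], [-1.26, 4.41], [0.16, 1.93], [-2.52, 2.52]. Speed limits (rad/s): [1.89, 1.89, 2.39, 2.39, 3.01, 3.01, 3.01].

### API

Orientations are given as [roll, pitch, yaw] about the fixed x, y, z axes, in that order (R = Rz(yaw) Ry(pitch) Rx(roll)).
In Python, from workcell import telemetry, grab_frame, calibration, bot, outline_of, landmark_of gives the robot as it stands. The module is installed in compiled form; this text tells all that it offers.
- The arm moves only by the shell command python3 -m inch 'ROWS' [FORCE]. ROWS is JSON, a list of rows, each a list of 7 numbers: the shift along the tool's x, y, z in m, then the turn, a rotation vector about the tool's x, y, z in rad, then the closure, from 0 (fully open) to 1 (shut). A call has 1 to 5 rows; each row shifts and turns the commanded pose from where the row before left it, along the tool's axes as they then stand; what a row does not reach is not made up. A row lasts 1/10 s, in which the tool goes at most 50 mm and 8.59 degrees, less where a joint would pass 70% of its speed; a pose out of reach is approached as far as the arm can. A call is refused whole if a number of a shift passes 0.05 or a number of a turn 0.15, either way. A call with a gripper value outside its range is refused whole. The fingers move at their own pace and stop on an object; FORCE is the grip in N (left out, the last holds). Time passes only in rows, so rows that do not move let the fingers close. It gives the time, the measured TCP pose, the force, the opening and the grip force at its end, in the units of the state.
- telemetry.observe(): the state, without advancing time (a new reading comes with each control period).
- grab_frame(name): name is "scene" or "top" or "wrist"; returns the picture (400x640x3 uint8, red, green, blue); there is no depth.
- calibration(name): a dict with "fovy" (degrees; the focal length in pixels is half the picture's height over the tangent of half this angle, whatever the lens; pixels are square), "cx", "cy" (the principal point, pixels), "pose" (4x4, takes a point from camera to world coordinates). Camera axes: x right, y down, z forward; pixel columns grow to the right and rows downward; lengths in m; the calibration is good to about 2 mm. A picture is of the moment at which its call begins: read the wrist's pose just before it. calibration takes no time and is no camera call; for the wrist camera it gives the pose at the moment of the call.
- bot.job_done(): hands the job in; it is judged then, once.
Trained networks look in the newest picture that a camera, given by its name, has taken for a name from the list of things; names that differ only in an ending like _2 or _b are one class to them, and where a whole thing is asked for, a point or a joint stands for the part that bears it (a point fixed in the world has none). Each returns a list of dicts, best first, with "score" (0 to 1); they miss things now and then, are a little off and sometimes report something else, mostly with a low value. They report only what shows in the picture. A call takes as long as a camera call. They do not tell look-alikes from the thing itself.
- outline_of(label, camera): "region" (400x640 bool, what is visible of it) and "rect" ([left, top, right, bottom] in pixels, round what is visible of it).
- landmark_of(label, camera): "xy" ([column, row] in pixels: a listed point, or the origin of a listed thing).
The state is a dict: "clock": time; "qpos": joint angles; "qd": joint speeds; "joint_efforts": joint torques, N m; "position": TCP position; "tool_rot": TCP orientation; "force": force on the tool from outside, world axes, zero at the start; "moment": the same for the moment, N m; "grip_width": finger opening in m; "finger_force": force on a finger pad.
Only numpy, scipy, OpenCV 4.12 (cv2) and the standard library are available. Lean on these libraries where they do the work, as an engineer would, in place of code of your own. Each camera call takes 0.05 s, during which the arm holds its last target. There are 200 camera calls.

## Working session

There is one attempt and no reset: what is moved stays moved. The work goes in short steps, Python scripts to look and compute and a shell command to move; the robot and the scene stay as the last step left them, time stands still between calls to the robot, and variables do not carry over. Pictures are saved under pics/ and viewed, at most 10 in all, crops included, and the job is handed in when it is done.

```bash
mkdir -p pics; python3 - <<'E'
from workcell import *
import cv2,numpy as np
s=telemetry.observe();print({k:np.round(v,3).tolist() for k,v in s.items()})
a=grab_frame("scene")
for l in ["notch","lug_a","hub_top","pin","wheel_head","mug","glaze_jar","short_post"]:
    print('s',l,[(np.round(d['xy']).tolist(),round(float(d['score']),2)) for d in landmark_of(l,"scene")][:5])
b=grab_frame("top")
for l in ["notch","lug_a","hub_top","pin","wheel_head","mug","glaze_jar","short_post"]:
    print('t',l,[(np.round(d['xy']).tolist(),round(float(d['score']),2)) for d in landmark_of(l,"top")][:5])
cv2.imwrite("pics/s.png",a[...,::-1]);cv2.imwrite("pics/t.png",b[...,::-1])
for c in("scene","top"):print(calibration(c))
E
```

```text
{'clock': 0.0, 'qpos': [1.041, 0.522, -0.036, 1.6, 0.021, 1.021, -0.113], 'qd': [0.0, 0.001, 0.0, 0.001, -0.001, 0.001, 0.003], 'joint_efforts': [-0.0, -92.712, 1.98, -36.992, 0.018, 0.008, 0.0], 'position': [0.277, -0.56, 0.231], 'tool_rot': [-3.14, 0.0, 0.46], 'force': [0.157, 0.077, 0.102], 'moment': [0.005, 0.043, 0.014], 'finger_force': 0.0, 'grip_width': 0.085}
s notch [([260.0, 241.0], 0.59), ([403.0, 190.0], 0.32)]
s lug_a [([282.0, 228.0], 0.85), ([304.0, 246.0], 0.8), ([314.0, 175.0], 0.72), ([343.0, 163.0], 0.67), ([269.0, 251.0], 0.62)]
s hub_top [([335.0, 172.0], 0.83), ([284.0, 241.0], 0.59)]
s pin [([401.0, 190.0], 0.37)]
s wheel_head [([333.0, 198.0], 0.57), ([361.0, 178.0], 0.21)]
s mug [([334.0, 173.0], 0.7), ([238.0, 283.0], 0.64), ([316.0, 172.0], 0.19)]
s glaze_jar [([362.0, 167.0], 0.97)]
s short_post [([400.0, 188.0], 0.74)]
t notch [([392.0, 214.0], 0.92), ([258.0, 187.0], 0.55)]
t lug_a [([240.0, 208.0], 0.9), ([283.0, 196.0], 0.9), ([353.0, 169.0], 0.89), ([397.0, 185.0], 0.87), ([363.0, 216.0], 0.84)]
t hub_top [([265.0, 213.0], 0.88), ([372.0, 188.0], 0.57)]
t pin [([396.0, 164.0], 0.66), ([356.0, 169.0], 0.18)]
t wheel_head []
t mug [([203.0, 216.0], 0.72)]
t glaze_jar [([444.0, 177.0], 0.63)]
t short_post [([449.0, 245.0], 0.69)]
{'fovy': 53.45544468898946, 'cx': 322.1703190415192, 'cy': 200.64864065058111, 'pose': array([[-0.74909258, -0.44434182,  0.49134576, -0.05365347],
       [-0.66219226,  0.48094552, -0.57462407,  0.66698188],
       [ 0.01901896, -0.75581198, -0.65451243,  0.81256707],
       [ 0.        ,  0.        ,  0.        ,  1.        ]])}
{'fovy': 47.51223721777588, 'cx': 319.4219180727937, 'cy': 205.19500951350696, 'pose': array([[-0.01797324, -0.99238404,  0.1218642 ,  0.38023415],
       [-0.99937511,  0.02154124,  0.02802444,  0.01431724],
       [-0.03043611, -0.12128435, -0.99215107,  1.14272587],
       [ 0.        ,  0.        ,  0.        ,  1.        ]])}
```

View pics/t.png

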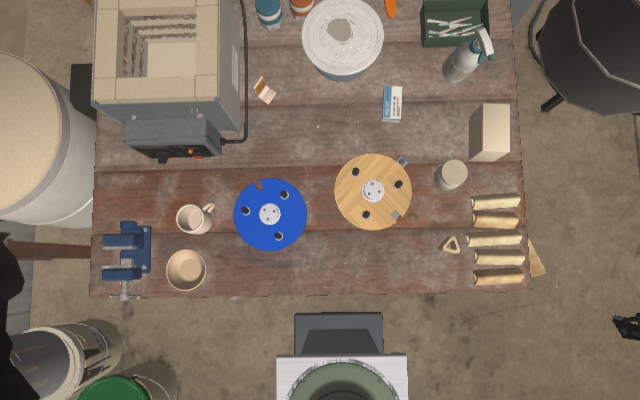

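View pics/s.png

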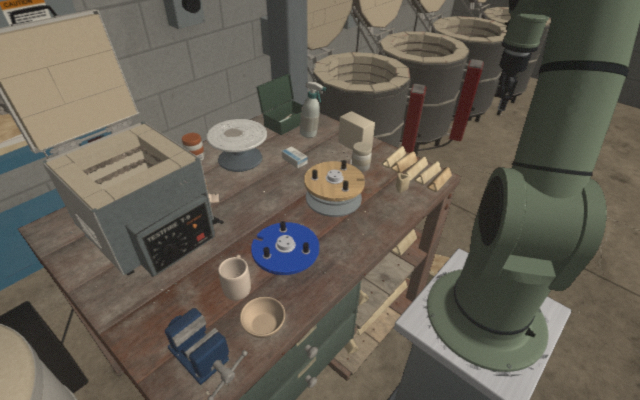

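Top view: the candidates are the blue bat at (270,214) and the plywood bat at (373,190), and I choose the plywood one. Its notch is at about (394,215), the ear at (402,161), and its lugs at (354,171), (399,184) and (365,215). The mug is at (195,219), the jar at (450,175) and the post at (450,244). The scene view agrees, with the plywood bat raised at (335,180).

```bash
cat > h.py <<'E'
from workcell import *
import cv2,numpy as np
def ray(c,xy,z,K=None):
    k=K or calibration(c);f=200/np.tan(np.radians(k['fovy'])/2);P=k['pose']
    d=P[:3,:3]@np.array([(xy[0]-k['cx'])/f,(xy[1]-k['cy'])/f,1]);o=P[:3,3]
    return o+d*(z-o[2])/d[2]
E
python3 - <<'E'
from h import *
b=cv2.imread("pics/t.png");cv2.imwrite("pics/tc.png",cv2.resize(b[130:260,310:480],None,fx=4,fy=4,interpolation=cv2.INTER_CUBIC))
R=lambda xy,z:ray("top",xy,z)
h=R((372.5,189.5),.096);print('hub',h)
for n,xy,z in [('notch',(392,214),.078),('A?',(353,169),.097),('B?',(397,185),.097),('C?',(363,216),.097),('ear',(402,161),.05),('jar',(450,173),.083),('post',(451,243),.05)]:
    p=R(xy,z);d=p-h;print(n,p.round(3),np.hypot(*d[:2]).round(3),np.degrees(np.arctan2(d[1],d[0])).round(1))
E
```

```text
hub [ 0.54285292 -0.08011871  0.096     ]
notch [ 0.487 -0.125  0.078] 0.072 -141.2
A? [ 0.592 -0.036  0.097] 0.066 41.7
B? [ 0.552 -0.137  0.097] 0.058 -80.9
C? [ 0.481 -0.056  0.097] 0.066 158.7
ear [ 0.619 -0.158  0.05 ] 0.109 -45.9
jar [ 0.58  -0.264  0.083] 0.188 -78.6
post [ 0.417 -0.266  0.05 ] 0.225 -124.1
```

View pics/tc.png

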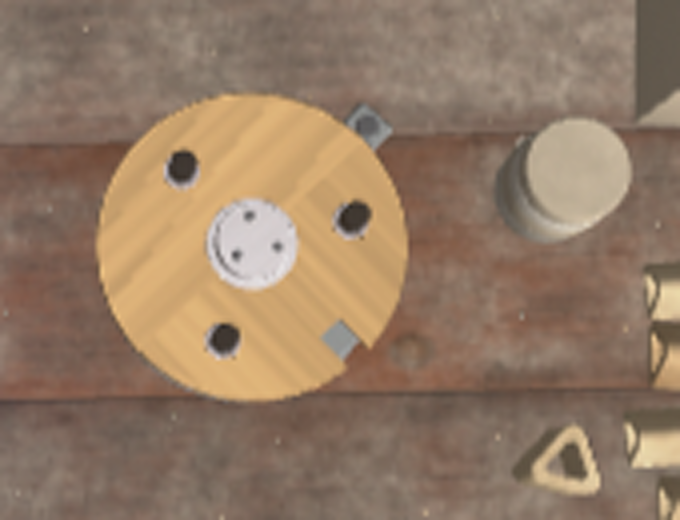

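Close crop: this is the plywood bat. Its notch is at crop (343,342) and the ear at (369,124), so it needs about 95° of counter-clockwise turn. I'll push lug_a (crop 353,217) from its clockwise side.

```bash
python3 -m inch '[[0.04,-0.025,0,0,0,0,1],[0.04,-0.025,0,0,0,0,1],[0.04,-0.025,0,0,0,0,1],[0.04,-0.025,0,0,0,0,1],[0.04,-0.025,0,0,0,0,1]]' 20
python3 -m inch '[[0.04,-0.025,0,0,0,0,1],[0.04,-0.025,0,0,0,0,1],[0.04,-0.025,0,0,0,0,1],[0.04,-0.025,0,0,0,0,1],[0.04,-0.025,0,0,0,0,1]]'
python3 -m inch '[[0,0,0,0,0,-0.14,1],[0,0,0,0,0,-0.14,1],[0,0,0,0,0,-0.14,1],[0,0,0,0,0,-0.14,1],[0,0,0,0,0,-0.14,1]]'
python3 -m inch '[[0,0,0,0,0,-0.14,1],[0,0,0,0,0,0,1],[0,0,0,0,0,0,1]]'
cat > m.py <<'E'
from h import *
import sys
K=calibration("wrist");s=telemetry.observe();a=grab_frame("wrist");cv2.imwrite(sys.argv[1],a[...,::-1])
z0=float(sys.argv[2]) if len(sys.argv)>2 else .064
print(s['clock'],np.round(s['position'],4),np.round(s['tool_rot'],3),np.round(s['force'],1),s['grip_width'])
for l,z in [("hub_top",z0+.032),("lug_a",z0+.033),("notch",z0+.014),("pin",.062),("wheel_head",0)]:
    for d in landmark_of(l,"wrist")[:5]: print(l,np.round(d['xy']),round(float(d['score']),2),ray("wrist",d['xy'],z,K).round(4))
E
python3 m.py pics/w1.png
```

```text
clock: 1.4
position: [0.4018, -0.3577, 0.2315]
tool_rot: [3.141, -0.0, 0.46]
force: [0.4, -1.2, -0.6]
grip_width: 0.0122
finger_force: 0.0
clock: 1.9
position: [0.5257, -0.1569, 0.2316]
tool_rot: [3.141, -0.0, 0.46]
force: [-0.3, -0.4, 0.1]
grip_width: -0.0001
finger_force: 0.0
clock: 2.4
position: [0.5249, -0.1585, 0.2314]
tool_rot: [3.141, 0.0, 1.166]
force: [1.3, -1.0, -0.3]
grip_width: -0.0003
finger_force: 0.0
clock: 2.7
position: [0.5248, -0.1588, 0.2313]
tool_rot: [-3.142, -0.0, 1.295]
force: [0.9, -0.2, -0.2]
grip_width: 0.0001
finger_force: 0.0
2.7 [ 0.5248 -0.1588  0.2313] [-3.142 -0.     1.295] [ 0.9 -0.2 -0.2] 0.00012981989557859128
hub_top [320.  87.] 0.73 [ 0.5432 -0.0829  0.096 ]
lug_a [238.  82.] 0.95 [ 0.4851 -0.0625  0.097 ]
lug_a [363.  13.] 0.71 [ 0.587 -0.043  0.097]
lug_a [352. 154.] 0.7 [ 0.5541 -0.1392  0.097 ]
notch [272. 167.] 0.84 [ 0.4842 -0.1355  0.078 ]
```

View pics/w1.png

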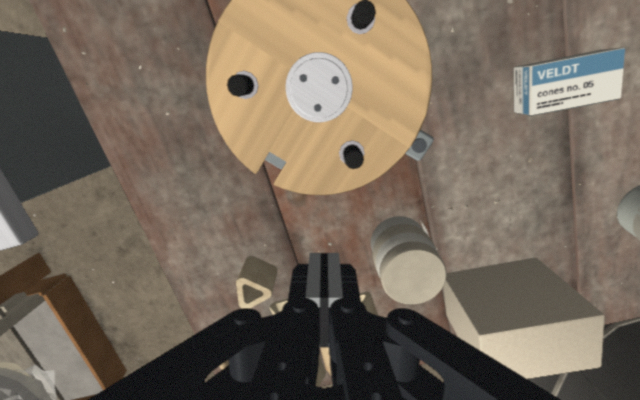

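The wrist view shows the plywood bat with its hub at (320,87), lug_a at (352,154), the notch at (272,160) and the ear at (420,144). The axis is at about (0.5425,−0.082) and the notch at about −138.5°. Next I lower the shut fingers to the clockwise side of lug_a.

```bash
python3 -m inch '[[0.019,-0.006,0.02,0,0,0.04,1],[0,0,0.04,0,0,0,1],[0,0,0.04,0,0,0,1],[0,0,0.04,0,0,0,1],[0,0,0,0,0,0,1]]'
python3 - <<'E'
from h import *
K=calibration("wrist")
print(ray("wrist",(352,154),.097,K)) if 0 else None
s=telemetry.observe();c=np.array([.5425,-.0818]);d=s['position'][:2]-c
print(s['position'],np.hypot(*d),np.degrees(np.arctan2(d[1],d[0])),np.degrees(s['tool_rot']))
E
```

```text
clock: 3.5
position: [0.5217, -0.138, 0.0874]
tool_rot: [-3.135, 0.001, 1.26]
force: [0.3, -0.1, 0.5]
grip_width: 0.0
finger_force: 0.0
[ 0.52165451 -0.13796177  0.08743884] 0.059905584620472505 -110.36335180800117 [-1.79603632e+02  3.42443089e-02  7.21766985e+01]
```

```bash
R='x'
python3 -m inch '[[0.0003,0.006,0,0,0,-0.1,1],[0.0003,0.006,0,0,0,-0.1,1],[0.0003,0.006,0,0,0,-0.1,1],[0.0003,0.006,0,0,0,-0.1,1],[0.0003,0.006,0,0,0,-0.1,1]]'
python3 -m inch '[[0.0003,0.006,0,0,0,-0.1,1],[0.0003,0.006,0,0,0,-0.1,1],[0.0003,0.006,0,0,0,-0.1,1],[0.0003,0.006,0,0,0,-0.1,1],[0.0003,0.006,0,0,0,-0.1,1]]'
python3 - <<'E'
from h import *
K=calibration("wrist")
s=telemetry.observe();c=np.array([.5425,-.0818]);d=s['position'][:2]-c
print(s['position'],np.hypot(*d),np.degrees(np.arctan2(d[1],d[0])),np.degrees(s['tool_rot']))
E
python3 m.py pics/w2.png
```

```text
clock: 4.0
position: [0.5543, -0.1408, 0.0934]
tool_rot: [3.141, 0.001, 1.763]
force: [-2.7, 0.8, 0.0]
grip_width: 0.0001
finger_force: 1.3
clock: 4.5
position: [0.5809, -0.1284, 0.0934]
tool_rot: [-3.141, 0.001, 2.263]
force: [-3.6, -0.7, 0.8]
grip_width: -0.0001
finger_force: 1.7
[ 0.58094399 -0.1283563   0.09340686] 0.060377394544120916 -50.45171721527673 [-1.79944890e+02  6.36983619e-02  1.29649913e+02]
4.5 [ 0.5809 -0.1284  0.0934] [-3.141e+00  1.000e-03  2.263e+00] [-3.6 -0.7  0.8] -0.00011615842059848765
hub_top [324. 143.] 0.62 [ 0.5429 -0.0823  0.096 ]
lug_a [368. 267.] 0.97 [ 0.5944 -0.1126  0.097 ]
lug_a [431.  15.] 0.91 [ 0.543  -0.0223  0.097 ]
lug_a [169. 119.] 0.69 [ 0.49   -0.1138  0.097 ]
notch [226. 254.] 0.89 [ 0.5429 -0.1605  0.078 ]
```

View pics/w2.png

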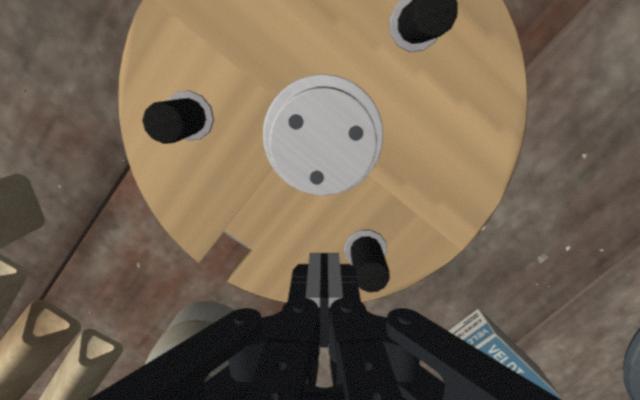

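The fingers at (325,270) are pushing lug_a at (368,265). The notch is at (226,254), about −90°. The turn is going well, with 45° left.

```bash
python3 -m inch '[[0.0003,0.006,0,0,0,-0.1,1],[0.0003,0.006,0,0,0,-0.1,1],[0.0003,0.006,0,0,0,-0.1,1]]'
python3 -m inch '[[0.0003,0.006,0,0,0,-0.1,1],[0.0003,0.006,0,0,0,-0.1,1],[0.0003,0.006,0,0,0,-0.1,1],[0.0001,0.003,0,0,0,-0.05,1],[0,0,0,0,0,0,1]]'
python3 m.py pics/w3.png
```

```text
clock: 5.1
position: [0.5925, -0.1151, 0.0917]
tool_rot: [-3.14, 0.0, 2.561]
force: [-2.4, -2.9, 2.3]
grip_width: 0.0
finger_force: 1.9
clock: 5.6
position: [0.6008, -0.0954, 0.0915]
tool_rot: [-3.141, -0.0, 2.909]
force: [-0.0, -1.0, 0.2]
grip_width: -0.0002
finger_force: 0.4
5.6 [ 0.6008 -0.0954  0.0915] [-3.141 -0.     2.909] [-0.  -1.   0.2] -0.00017572907337422457
hub_top [321. 144.] 0.71 [ 0.5427 -0.0825  0.096 ]
lug_a [169. 120.] 0.9 [ 0.5197 -0.1377  0.097 ]
lug_a [374. 266.] 0.89 [ 0.6013 -0.0725  0.097 ]
lug_a [429.  12.] 0.84 [ 0.5056 -0.0347  0.097 ]
notch [226. 260.] 0.59 [ 0.592  -0.1439  0.078 ]
pin [245. 250.] 0.66 [ 0.5958 -0.139   0.062 ]
pin [320. 126.] 0.18 [ 0.5395 -0.0826  0.062 ]
```

View pics/w3.png

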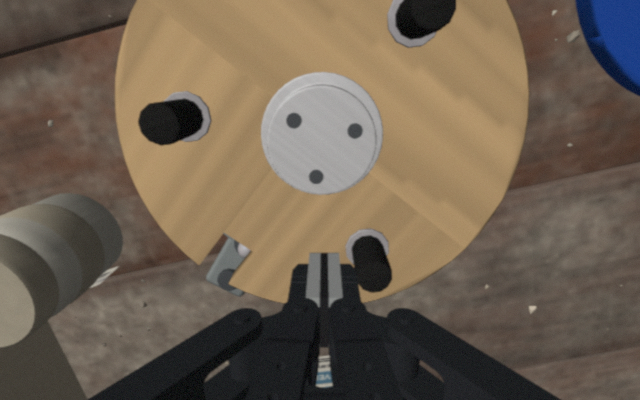

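The pin shows in the notch at (243,248), on the counter-clockwise side of it. The notch centre is at about (226,258), so 4–5° remain.

```bash
python3 -m inch '[[0.0001,0.002,0,0,0,-0.035,1],[0.0001,0.002,0,0,0,-0.035,1],[0,0,0,0,0,0,1],[0,0,0,0,0,0,1]]'
python3 m.py pics/w4.png
python3 - <<'E'
import cv2
b=cv2.imread("pics/w4.png");cv2.imwrite("pics/w4c.png",cv2.resize(b[200:310,170:320],None,fx=5,fy=5,interpolation=cv2.INTER_CUBIC))
E
```

```text
clock: 6.3
position: [0.6017, -0.0912, 0.0913]
tool_rot: [3.141, -0.0, 2.98]
force: [-0.8, -0.7, 0.6]
grip_width: 0.0003
finger_force: 0.7
6.3 [ 0.6017 -0.0912  0.0913] [ 3.141 -0.     2.98 ] [-0.8 -0.7  0.6] 0.0002560679287939261
hub_top [318. 144.] 0.79 [ 0.5424 -0.0838  0.096 ]
hub_top [226. 262.] 0.64 [ 0.5884 -0.1335  0.096 ]
lug_a [431.   7.] 0.82 [ 0.501  -0.0365  0.097 ]
lug_a [166. 121.] 0.58 [ 0.5239 -0.1403  0.097 ]
lug_a [372. 267.] 0.55 [ 0.6006 -0.0691  0.097 ]
lug_a [322. 143.] 0.28 [ 0.542  -0.0822  0.097 ]
notch [226. 263.] 0.74 [ 0.5981 -0.1406  0.078 ]
pin [236. 247.] 0.61 [ 0.597  -0.1393  0.062 ]
```

View pics/w4c.png

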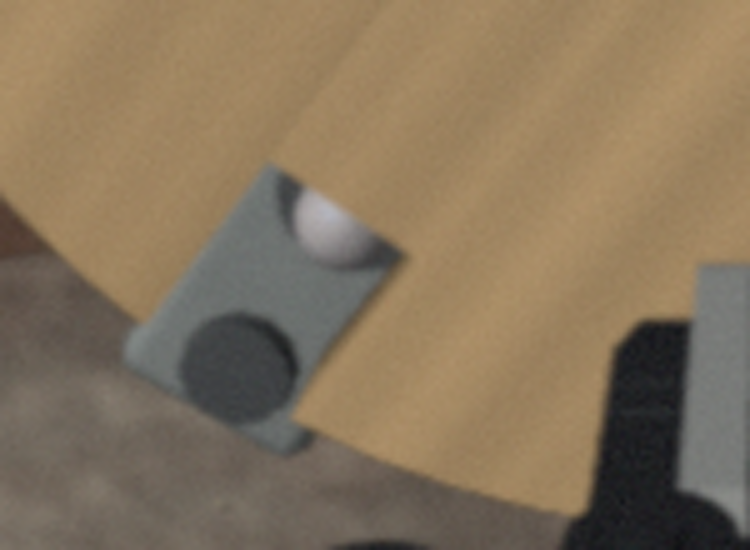

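Crop: the notch corners are at (272,165) and (410,258). The pin dome is at (336,217) between them, nearly centred. I'll put a number on what is left.

```bash
python3 - <<'E'
from h import *
K=calibration("wrist");c=np.array([.5425,-.0822])
f=lambda n,x,y,z:(lambda p:print(n,p[:2].round(4),np.hypot(*(p[:2]-c)).round(4),np.degrees(np.arctan2(*(p[:2]-c)[::-1])).round(2)))(ray("wrist",(170+x/5,200+y/5),z,K))
f('hub',(319.5-170)*5,(144-200)*5,.096)
f('cornL',272,165,.078);f('cornR',410,258,.078);f('mid',341,211.5,.078)
f('outL',140,320,.078);f('outR',295,415,.078)
f('pin',336,217,.060);f('bolt',238,368,.05);f('bolt',238,368,.055)
s=telemetry.observe()['position'];f('x',0,0,.078);d=s[:2]-c;print(np.degrees(np.arctan2(d[1],d[0])))
E
```

```text
hub [ 0.5426 -0.0832] 0.001 -87.0
cornL [ 0.5815 -0.1374] 0.0676 -54.71
cornR [ 0.5937 -0.1263] 0.0676 -40.73
mid [ 0.5876 -0.1319] 0.0671 -47.79
outL [ 0.5962 -0.155 ] 0.0904 -53.6
outR [ 0.6096 -0.1422] 0.09 -41.83
pin [ 0.5961 -0.1389] 0.078 -46.58
bolt [ 0.6184 -0.159 ] 0.108 -45.33
bolt [ 0.6157 -0.1568] 0.1045 -45.54
x [ 0.5606 -0.1586] 0.0785 -76.63
-8.663258107104172
```

```bash
python3 -m inch '[[0,0.0016,0,0,0,-0.026,1],[0,0,0,0,0,0,1],[0,0,0,0,0,0,1]]'
python3 -m inch '[[0,-0.006,0,0,0,0,1],[0,-0.01,-0.01,0,0,0,1],[0,0,-0.03,0,0,0,1],[0,0,0,0,0,0,1]]'
python3 m.py pics/w5.png
python3 - <<'E'
import cv2
b=cv2.imread("pics/w5.png");cv2.imwrite("pics/w5c.png",cv2.resize(b[150:310,170:370],None,fx=4,fy=3.75,interpolation=cv2.INTER_CUBIC))
E
```

```text
clock: 6.9
position: [0.6019, -0.0897, 0.0913]
tool_rot: [3.142, -0.0, 3.006]
force: [-0.8, -1.6, 0.8]
grip_width: -0.0002
finger_force: 1.0
clock: 7.3
position: [0.6013, -0.1065, 0.135]
tool_rot: [3.141, 0.004, 3.005]
force: [0.7, -1.1, 0.5]
grip_width: -0.0002
finger_force: 0.0
7.3 [ 0.6013 -0.1065  0.135 ] [3.141 0.004 3.005] [ 0.7 -1.1  0.5] -0.00019249037508056437
hub_top [354. 125.] 0.6 [ 0.5425 -0.0823  0.096 ]
lug_a [435.  20.] 0.95 [ 0.4997 -0.0401  0.097 ]
lug_a [391. 222.] 0.94 [ 0.5992 -0.0676  0.097 ]
lug_a [238. 106.] 0.92 [ 0.5252 -0.1396  0.097 ]
notch [270. 221.] 0.71 [ 0.5968 -0.1393  0.078 ]
pin [274. 211.] 0.58 [ 0.5963 -0.1392  0.062 ]
pin [435.  20.] 0.47 [ 0.4962 -0.0293  0.062 ]
wheel_head [235. 105.] 0.26 [ 0.5287 -0.1654  0.    ]
```

View pics/w5c.png

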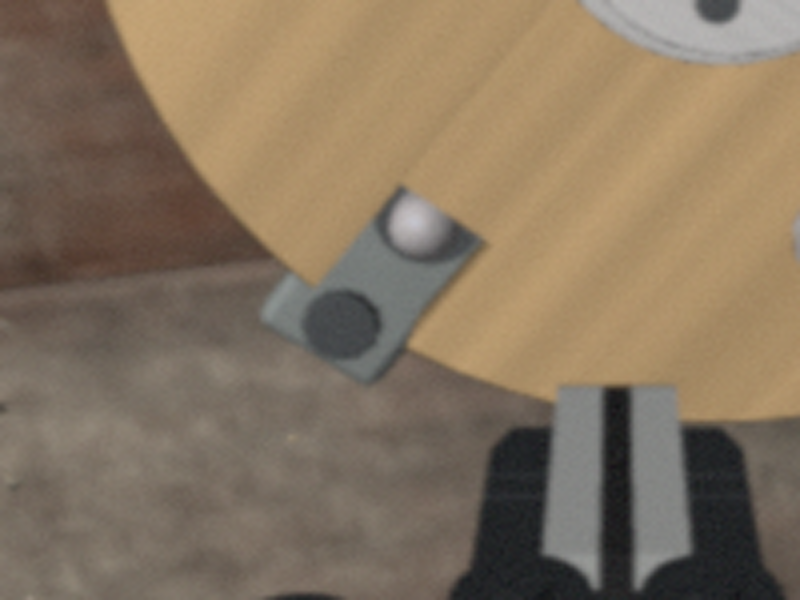

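```bash
python3 - <<'E'
from h import *
K=calibration("wrist");c=np.array([.5425,-.0822])
g=lambda x,y,z:ray("wrist",(170+x/4,150+y/3.75),z,K)[:2]
def f(n,p):print(n,p.round(4),np.hypot(*(p-c)).round(4),np.degrees(np.arctan2(*(p-c)[::-1])).round(2))
a=(g(400,187,.078)+g(485,243,.078))/2;b=(g(315,285,.078)+g(405,345,.078))/2
f('in',a);f('out',b);u=(b-a)/np.linalg.norm(b-a);print('dir',np.degrees(np.arctan2(u[1],u[0])))
n=np.array([-u[1],u[0]])
for nm,p in [('pin',g(418,223,.06)),('bolt',g(342,324,.053)),('ear',(g(263,317,.05)+g(368,382,.05))/2)]:
  f(nm,p);print('lat',(p-a)@n)
L=[np.array(p) for p in [(.5992,-.0676),(.4997,-.0401),(.5252,-.1396)]];m=sum(L)/3
print(m,[np.degrees(np.arctan2(*(p-m)[::-1]))-o for p,o in zip(L,(60,180,300))])
E
```

```text
in [ 0.585  -0.1298] 0.0638 -48.25
out [ 0.6006 -0.1455] 0.0859 -47.45
dir -45.153553867766
pin [ 0.5922 -0.1373] 0.0742 -47.97
lat -0.00020743469576796098
bolt [ 0.6127 -0.1555] 0.1015 -46.25
lat 0.001502553506945305
ear [ 0.6187 -0.162 ] 0.1104 -46.34
lat 0.0011611238117070614
[ 0.54136667 -0.08243333] [np.float64(-45.614632880349355), np.float64(-45.454718861693124), np.float64(-405.7908411865483)]
```

The pin sits centred in the notch: crop pin (418,223), corners (400,187) and (485,243), lateral error under 1.5 mm. Next I move over the hub and press.

```bash
python3 -m inch '[[0.031,0.008,0,0,0,0,1],[0.031,0.008,0,0,0,0,1],[0,0,0.02,0,0,0,1],[0,0,0,0,0,0,1],[0,0,0,0,0,0,1]]'
```

```text
clock: 8.1
position: [0.5407, -0.0813, 0.1113]
tool_rot: [3.141, -0.001, 3.006]
force: [0.7, 0.6, 0.3]
grip_width: -0.0003
finger_force: 0.0
```

```bash
python3 -m inch '[[-0.002,-0.0006,0.008,0,0,0,1],[0,0,0.006,0,0,0,1],[0,0,0.004,0,0,0,1],[0,0,0.004,0,0,0,1],[0,0,0,0,0,0,1]]'
python3 -m inch '[[0,0,0.003,0,0,0,1],[0,0,0.003,0,0,0,1],[0,0,0,0,0,0,1],[0,0,0,0,0,0,1]]'
```

```text
clock: 8.6
position: [0.5422, -0.0821, 0.0888]
tool_rot: [3.141, -0.001, 3.006]
force: [0.0, 0.4, 0.9]
grip_width: 0.0002
finger_force: 0.0
clock: 9.0
position: [0.5423, -0.0822, 0.0831]
tool_rot: [3.142, -0.0, 3.006]
force: [0.3, 0.3, 0.8]
grip_width: 0.0002
finger_force: 0.0
```

```bash
python3 -m inch '[[0,0,0.002,0,0,0,1],[0,0,0,0,0,0,1]]'
python3 -m inch '[[0,0,0.002,0,0,0,1],[0,0,0,0,0,0,1]]'
```

```text
clock: 9.2
position: [0.5425, -0.0822, 0.082]
tool_rot: [-3.141, 0.0, 3.006]
force: [-6.4, 0.4, 19.2]
grip_width: 0.0
finger_force: 9.7
clock: 9.4
position: [0.5426, -0.0822, 0.0818]
tool_rot: [-3.14, 0.001, 3.006]
force: [-19.7, -0.7, 60.7]
grip_width: -0.0002
finger_force: 30.4
```

It bottomed firmly at 82 mm. Now I move clear and check.

```bash
python3 -m inch '[[0,0,-0.004,0,0,0,1],[0,0,-0.03,0,0,0,1],[0,0,-0.05,0,0,0,1],[-0.04,0,-0.03,0,0,0,1],[-0.05,0,0,0,0,0,1]]'
python3 -m inch '[[0,0,0,0,0,0,1],[0,0,0,0,0,0,1]]'
python3 m.py pics/w6.png 0.05
python3 - <<'E'
from h import *
a=grab_frame("scene");w=cv2.imread("pics/w6.png")
s=cv2.resize(a[140:240,270:430,::-1],(640,400),interpolation=cv2.INTER_CUBIC)
cv2.imwrite("pics/f.png",cv2.resize(np.vstack([w,s]),(480,600)))
E
```

```text
clock: 9.9
position: [0.6337, -0.0952, 0.1986]
tool_rot: [-3.141, 0.006, 3.005]
force: [1.7, 0.1, 0.5]
grip_width: -0.0001
finger_force: 0.0
clock: 10.1
position: [0.6316, -0.0941, 0.1925]
tool_rot: [3.141, -0.001, 3.006]
force: [-0.7, -0.4, 0.7]
grip_width: -0.0004
finger_force: 0.0
10.1 [ 0.6316 -0.0941  0.1925] [ 3.141e+00 -1.000e-03  3.006e+00] [-0.7 -0.4  0.7] -0.0003780770344916108
hub_top [324.  69.] 0.69 [ 0.5423 -0.0813  0.082 ]
lug_a [235.  54.] 0.97 [ 0.5248 -0.1397  0.083 ]
lug_a [356. 148.] 0.92 [ 0.5988 -0.0658  0.083 ]
lug_a [591.  40.] 0.78 [0.5482 0.0967 0.083 ]
notch [262. 153.] 0.68 [ 0.5969 -0.1382  0.064 ]
pin [262. 155.] 0.71 [ 0.5986 -0.1389  0.062 ]
```

View pics/f.png

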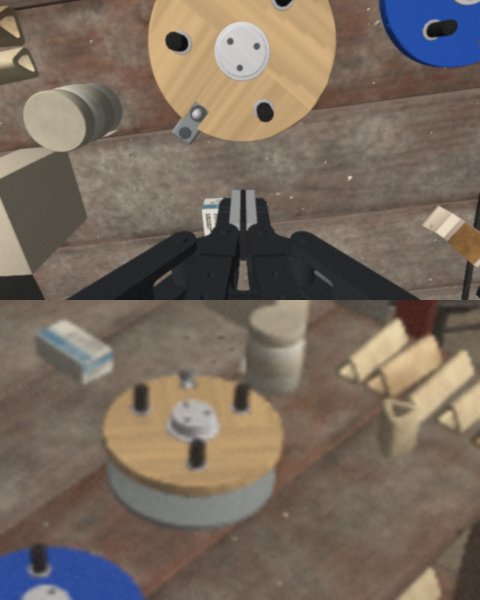

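The pin stands in the notch at (195,115). In the scene crop the bat lies flat on the head, with the jar and post undisturbed and the robot clear.

```bash
python3 -c "
from workcell import bot
print(bot.job_done())"
```

```text
the job is handed in; nothing more can be done
None
```

The bat was turned by lug_a until its notch stood over the pin, then pressed down on the hub until it stopped at 82 mm (home); the arm moved clear and the job was handed in after about 10 s.

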